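# Thread the tamping plunger through its stand's two bushings

## Task

Take the long plunger out of the wooden holder and thread its steel shaft, tip down, through the upper and then the lower bushing of the tamping stand. Finish while still holding it by the handle, with the tip showing well below the lower bushing but clear of the stand's base, and the handle clear above the upper bushing, so that I can fasten a tamper foot to the tip. Leave the short plunger, the tamper and the brush where they are.

Things in the scene. Friction and masses are not known exactly. Their poses are not given: they have to be found in the camera images.
- plunger: Long plunger, loose, about 0.2 kg: round steel shaft 12 mm across, 125 mm long (lowest 6 mm taper to 8 mm), under a black cylindrical handle 30 mm across, 45 mm tall. Origin at the centre of the shaft's tip, z along the shaft to the handle. Starts upright in one of the holder's holes, the taller of the two: tip 15 mm, handle underside 140 mm, top 185 mm above the table.
- shoulder (a point): Point on the long plunger's axis at the underside of its handle, 125 mm above the tip.
- short_plunger: A plunger of the same make with a shaft of only 65 mm (too short to span both bushings), standing in the holder's other hole. Leave it. Origin at its tip, z up.
- holder: Fixed wooden block, 70 mm (x) by 180 mm (y) by 50 mm tall, with two upright round holes 13.5 mm in diameter and 35 mm deep at y = -55 mm and y = +55 mm. Origin at the centre of its underside. Either plunger may stand in either hole.
- stand: Fixed. Base plate 110 (x) by 140 mm (y -50 to +90), 12 mm thick, with a rubber disc (top at 14 mm) under the bushings; column 28 mm across at y +66 mm, 150 mm tall; two level arms towards -y, each ending in a 44 mm square brass bushing block with an upright 15 mm bore, chamfered mouth. Both bores lie on the stand's z axis, through its origin (on the table). Nothing is above the upper bushing.
- upper_bushing (a point): Centre of the upper bushing's bore at its top face, 150 mm above the work surface (the block reaches from 134 to 150 mm). Its z points up along the bore.
- lower_bushing (a point): Centre of the lower bushing's bore at its underside, 78 mm above the work surface (the block reaches from 78 to 94 mm). Its z points up along the bore.
- tamper: Loose aluminium tamper, 58 mm in diameter and 88 mm tall, standing on the table. Leave it. Origin at the centre of its underside.
- brush: Loose brush lying on the table. Leave it.
Not all that is in view belongs to the job. What is shaped like the plunger but purple is not meant.

How it is judged (in metres and radians):
On the way:
1. the tip has come down through the upper bushing (z of plunger in the frame of upper_bushing below -0.018 m and horizontal distance between plunger and upper_bushing below 0.006 m), for 0.05 s.
At the end, for the whole second after the job is handed in: Long plunger held still in the fingers (over 1 N, under 20 mm/s), within 0.08 rad of the bores; tip within 6 mm of the bore axis, over 8 mm below the lower bushing, over 20 mm above the table; handle underside over 5 mm above the upper bushing, within 8 mm of its axis (z of plunger in the frame of lower_bushing below -0.008 m and horizontal distance between plunger and lower_bushing below 0.006 m and z of shoulder in the frame of upper_bushing above 0.005 m and horizontal distance between shoulder and upper_bushing below 0.008 m and angle between the z axis of plunger and the z axis of stand, either way round below 0.08 rad and height (world z) of plunger above 0.02 m and contact force between the fingers and plunger above 1 N and linear speed of plunger below 0.02 m/s); the arm keeps its last pose, push and grip.
It fails at once if the short plunger, tamper or brush is moved more than 30 mm or an upright one tipped (distance of any of short_plunger, tamper, brush from where it was at the start of the episode above 0.03 m or angle between any of short_plunger, tamper's own z axis and vertical above 0.6 rad).
It also fails if it takes over 56 s, if anything falls off the work surface, if the arm or the gripper's body presses on something with over 40 N, if the wrist force passes 120 N, or if a joint passes its speed limit or range.

## Robot

A 6-joint arm with a two-finger parallel gripper is mounted at the origin on the work surface. World frame = base frame: x ahead of the robot, y to its left, z up, the work surface at z = 0. Lengths are in mm, angles in rad, forces in N, time in s.
With the tool pointing down it reaches from about 400 to 825 mm from the base axis. Payload 7 kg.
Tool frame: the origin (TCP) lies between the finger pads; the fingertips stand 8 mm ahead of it and the grasp point (between the pads) lies 11 mm behind it; z points along the fingers, y is the line along which they close (so a half turn about z gives the same grasp; the last joint's range is limited). The gripper opens to 88 mm and grips with 3 to 60 N. Pads are 19 mm wide; open, the fingers measure 130 mm over their backs; the gripper's body (78 mm by 193 mm) begins 47 mm behind the grasp point.
Start: joints at [-0.88, 0.359, 0.012, 0, -1.224, -0.288], TCP at [264.569, -620.966, 234.561] pointing down, gripper open.
Joint ranges: [-3.07, 3.07], [-1.43, 2.12], [-1.02, 1.25], [-3.03, 1.67], [-3.05, -0], [-3.03, 3.03]. Speed limits (rad/s): [2.39, 2.39, 3.01, 3.14, 3.14, 3.14].

## Interface

Orientations are given as a unit quaternion [x, y, z, w].
In Python, from rig import r, get_image, order gives the robot as it stands. The module is installed in compiled form; this text tells all that it offers.
- The arm moves only by the shell command python3 -m pendant 'ROWS' [OPENING] [FORCE]. ROWS is JSON, a list that holds one entry, the list of rows, each a list of 4 numbers: the shift along the world's x, y, z in cm, then the turn about the world's z in rad. A call has exactly 8 rows; each row is the pose to reach, as a shift and turn from the pose commanded when the call began; what a row does not reach only later rows make up. A row lasts 1/10 s, in which the tool goes at most 50 mm and 8.59 degrees, less where a joint would pass 70% of its speed; a pose out of reach is approached as far as the arm can. A call with a gripper value outside its range is refused whole. OPENING is the closure, from 0 (fully open) to 1 (shut), set as the call begins (- or left out, the last holds). The fingers move at their own pace and stop on an object; FORCE is the grip in N (left out, the last holds). Time passes only in rows, so rows that repeat a pose let the fingers close, or fill a call up. It gives the time, the measured TCP pose, the force, the opening and the grip force at its end, in the units of the state.
- r.read_state(): the state, without advancing time (a new reading comes with each control period).
- get_image(name): name is "side" or "top" or "wrist"; returns a dict with "frame" (420x560x3 uint8, red, green, blue), "intrinsics" (3x3 intrinsics, pixels), "extrinsics" (4x4, takes a point from camera to world coordinates); the wrist camera has in their place "tool_from_camera" (4x4, takes a point from camera to tool coordinates, whose origin is the TCP and whose axes are the flange's). Camera axes: x right, y down, z forward; pixel columns grow to the right and rows downward; lengths in mm; the calibration is good to about 2 mm. A picture is of the moment at which its call begins: read the wrist's pose just before it. There is no depth.
- order.finish_job(): hands the job in; it is judged then, once.
The state is a dict: "t": time; "joint_positions": joint angles; "qd": joint speeds; "effort": joint torques, N m; "tool_pos": TCP position; "tool_rot": TCP orientation; "ft_force": force on the tool from outside, world axes, zero at the start; "ft_torque": the same for the moment, N m; "width": finger opening in mm; "grasp_force": force on a finger pad.
Only numpy, scipy, OpenCV 4.12 (cv2) and the standard library are available. Lean on these libraries where they do the work, as an engineer would, in place of code of your own. Each camera call takes 0.05 s, during which the arm holds its last target. There are 200 camera calls.

## Working session

There is one attempt and no reset: what is moved stays moved. The work goes in short steps, Python scripts to look and compute and a shell command to move; the robot and the scene stay as the last step left them, time stands still between calls to the robot, and variables do not carry over. Pictures are saved under pics/ and viewed, at most 10 in all, crops included, and the job is handed in when it is done.

```bash
mkdir -p pics
cat > h.py <<'E'
import numpy as np, cv2
from rig import r, get_image, order
def snap(n,f):
    d=get_image(n); cv2.imwrite(f,cv2.cvtColor(d["frame"],cv2.COLOR_RGB2BGR)); np.savez(f[:-4]+".npz",**d); return d
def load(f): return np.load(f[:-4]+".npz")
def ray(d,u,v,T=None):
    T=d["extrinsics"] if T is None else T
    K=d["intrinsics"]; c=np.linalg.inv(K)@[u,v,1]; return T[:3,3],T[:3,:3]@c
def atz(d,u,v,z,T=None):
    o,c=ray(d,u,v,T); return o+c*(z-o[2])/c[2]
def proj(d,p):
    T=np.linalg.inv(d["extrinsics"]); q=d["intrinsics"]@(T[:3,:3]@np.array(p)+T[:3,3]); return q[:2]/q[2]
E
python3 -c "
from h import *
for n in('top','side'):
  d=snap(n,f'pics/{n}1.png'); print(n,d['extrinsics'].round(2).tolist(),d['intrinsics'].round(1).tolist())
s=r.read_state();print(s['t'],s['tool_rot'],s['width'])"
```

```text
top [[-0.02, -0.99, 0.1, 463.23], [-1.0, 0.02, -0.02, 2.75], [0.02, -0.1, -0.99, 1238.3], [0.0, 0.0, 0.0, 1.0]] [[524.3, 0.0, 275.1], [0.0, 524.3, 209.6], [0.0, 0.0, 1.0]]
side [[1.0, -0.05, 0.06, 521.47], [-0.08, -0.64, 0.76, -548.81], [-0.01, -0.76, -0.64, 573.78], [0.0, 0.0, 0.0, 1.0]] [[385.2, 0.0, 278.6], [0.0, 385.2, 210.4], [0.0, 0.0, 1.0]]
0.1 [-2.00010046e-01  9.79793575e-01  6.92908646e-04 -2.26694481e-04] 87.30042086109287
```

View pics/top1.png

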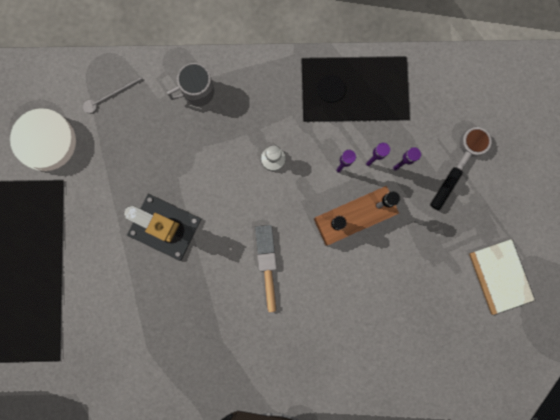

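View pics/side1.png

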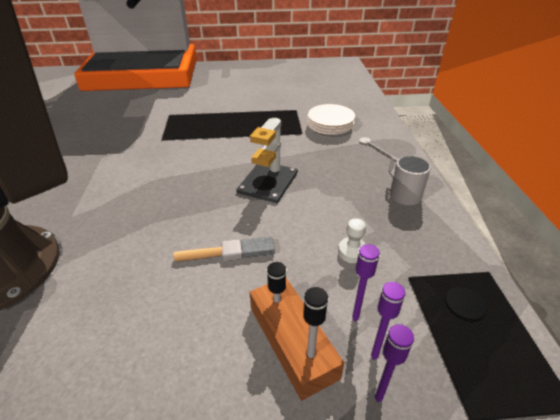

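Top view: black handles at (391,199) and (339,223) in the holder. Three purple decoys are at (346,158), (379,153) and (411,157), and the portafilter's black handle is at (447,188). The stand's upper bushing is at about (159,227). In the side view the taller black one is at (315,306) and the short one at (277,277), so the long plunger should be the one at top (391,199). I'll check with a crop.

```bash
python3 -c "
from h import *
t=cv2.imread('pics/top1.png');s=cv2.imread('pics/side1.png')
f=lambda i,x,y,w,h:cv2.resize(i[y:y+h,x:x+w],(400,300),interpolation=cv2.INTER_CUBIC)
cv2.imwrite('pics/c1.png',np.vstack([np.hstack([f(t,310,170,100,75),f(t,120,190,80,60)]),np.hstack([f(s,240,255,140,105),f(s,232,115,80,60)])]))"
```

```text
(no output)
```

View pics/c1.png

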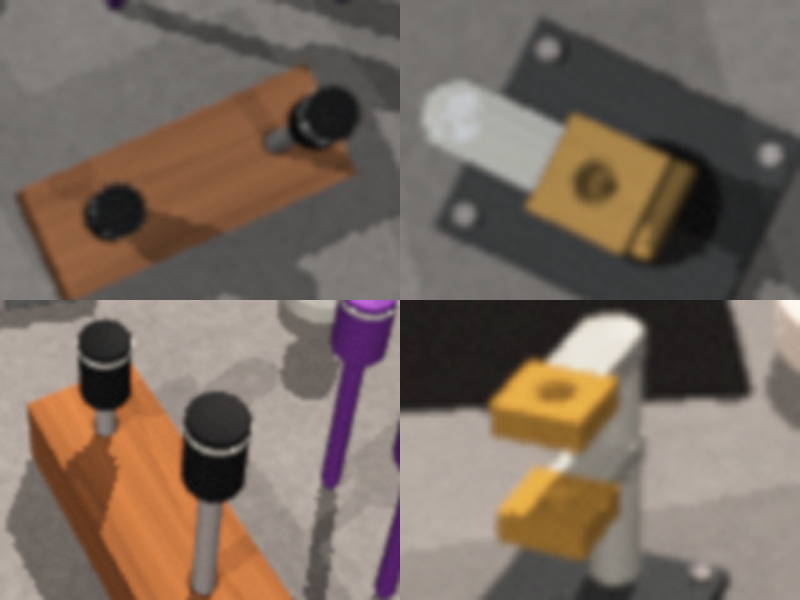

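The crops confirm the choice. The long plunger has a long exposed shaft, with its handle top at about top (392.9,197.1) and side (316.0,294.2). The short plunger is at top (338.6,222.5). The upper bore is at top (158.8,226.2) and side (262.6,133.2). The next script compares both views and the known sizes.

```bash
python3 -c "
from h import *
t=load('pics/top1.png');s=load('pics/side1.png')
def tri(a,b):
    A=[];y=[]
    for d,p in((t,a),(s,b)):
        o,c=ray(d,*p);c=c/np.linalg.norm(c);P=np.eye(3)-np.outer(c,c);A.append(P);y.append(P@o)
    return np.linalg.lstsq(np.vstack(A),np.hstack(y),rcond=None)[0]
for n,a,b,z in(('long',(392.9,197.1),(316,294.2),185),('bush',(158.8,226.2),(262.6,133.2),150),('short',(338.6,222.4),(276.8,267.9),125)):
    print(n,atz(t,*a,z).round(1),atz(s,*b,z).round(1),tri(a,b).round(1))
# block corners z=50 in top crop
for c in((18,190),(305,66),(355,172)): print(atz(t,310+c[0]/4,170+c[1]/4,50).round(1))
for c in((580,115),(670,150),(527,208)): print('bl',atz(t,120+(c[0]-400)/5,190+c[1]/5,150).round(1))
from scipy.spatial.transform import Rotation as R
st=r.read_state();print(R.from_quat(st['tool_rot']).as_matrix().round(3),get_image('wrist')['tool_from_camera'].round(2))
"
```

```text
long [ 590.2 -257.2  185. ] [ 589.  -254.2  185. ] [ 589.2 -256.4  187.9]
bush [543.3 223.8 150. ] [543.6 222.5 150. ] [543.5 224.  149.2]
short [ 545.4 -153.3  125. ] [ 547.1 -154.5  125. ] [ 546.3 -153.4  123.7]
[ 563.2 -109.1   50. ]
[ 631.3 -276.2   50. ]
[ 569.6 -302.3   50. ]
bl [570.9 229.6 150. ]
bl [555.6 192.4 150. ]
bl [532.7 251.5 150. ]
[[-0.92  -0.392 -0.001]
 [-0.392  0.92   0.001]
 [ 0.     0.001 -1.   ]] [[  -0.     -0.96   -0.29   77.8 ]
 [   1.     -0.     -0.      0.81]
 [   0.     -0.29    0.96 -149.56]
 [   0.      0.      0.      1.  ]]
```

Positions agree between the cameras to within 2–3 mm: the handle is at (589.5,-256), the bore at (543.4,223.8), and the plunger spacing comes out at 112 mm (110 given). The tool's closing line already runs along the holder. Moving above the handle.

```bash
python3 -m pendant '[[[3,3.4,0,0],[6.2,7,0,0],[9.4,10.5,0,0],[12.5,14,0,0],[15.6,17.5,0,0],[18.7,21,0,0],[21.8,24.5,0,0],[25,28,0,0]]]' 0
python3 -m pendant '[[[3,3.4,0,0],[6,6.8,0,0],[7.5,8.5,0,0],[7.5,8.5,0,0],[7.5,8.5,0,0],[7.5,8.5,0,0],[7.5,8.5,0,0],[7.5,8.5,0,0]]]'
python3 -c "
from h import *
s=r.read_state();d=snap('wrist','pics/w1.png');np.savez('pics/w1s.npz',p=s['tool_pos'],q=s['tool_rot']);print(s['tool_pos'],s['tool_rot'],s['ft_force'])"
```

```text
t: 0.95
tool_pos: [515.4, -339.2, 234.6]
tool_rot: [-0.2, 0.98, 0.0, -0.0]
ft_force: [1.0, -1.4, 0.6]
width: 87.7
grasp_force: 0.0
t: 1.75
tool_pos: [589.0, -256.8, 234.7]
tool_rot: [-0.199, 0.98, -0.0, 0.0]
ft_force: [0.4, -0.1, 0.0]
width: 87.9
grasp_force: 0.0
[ 588.98259489 -256.79989141  234.73012535] [-1.99403303e-01  9.79917505e-01 -2.45592803e-05  6.90008427e-05] [ 0.44069265 -0.10360725  0.04314865]
```

View pics/w1.png

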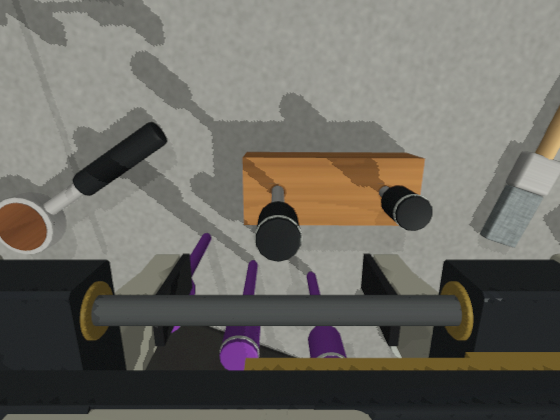

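In the wrist view the long handle's top disc centre is at about (278,238), between the open fingers. The short handle's top is at (412,211), and the purple decoys lie behind.

```bash
python3 -c "
from h import *
from scipy.spatial.transform import Rotation as R
d=load('pics/w1.png');s=np.load('pics/w1s.npz')
T=np.eye(4);T[:3,:3]=R.from_quat(s['q']).as_matrix();T[:3,3]=s['p'];T=T@d['tool_from_camera']
print(atz(d,278,238,185,T).round(1),atz(d,412,211,125,T).round(1))"
```

```text
[ 587.  -255.9  185. ] [ 545.1 -157.2  125. ]
```

The wrist camera agrees to about 2 mm, so I'll descend and grip.

```bash
python3 -m pendant '[[[-0.1,0.1,-2,0],[-0.1,0.1,-4,0],[-0.1,0.1,-6,0],[-0.1,0.1,-7.4,0],[-0.1,0.1,-7.8,0],[-0.1,0.1,-7.8,0],[-0.1,0.1,-7.8,0],[-0.1,0.1,-7.8,0]]]' 0
python3 -m pendant '[[[0,0,0,0],[0,0,0,0],[0,0,0,0],[0,0,0,0],[0,0,0,0],[0,0,0,0],[0,0,0,0],[0,0,0,0]]]' 1 35
python3 -m pendant '[[[0,0,0,0],[0,0,0,0],[0,0,0,0],[0,0,0.3,0],[0,0,0.6,0],[0,0,1,0],[0,0,1.5,0],[0,0,2,0]]]'
```

```text
t: 2.6
tool_pos: [589.2, -255.1, 157.7]
tool_rot: [-0.2, 0.98, -0.0, 0.001]
ft_force: [0.5, -1.3, -0.5]
width: 87.6
grasp_force: 0.0
t: 3.4
tool_pos: [588.6, -255.0, 156.6]
tool_rot: [-0.2, 0.98, -0.0, 0.0]
ft_force: [1.6, -1.8, -0.5]
width: 29.6
grasp_force: 35.6
t: 4.2
tool_pos: [588.6, -254.9, 177.1]
tool_rot: [-0.2, 0.98, 0.0, 0.0]
ft_force: [-0.2, -0.9, -2.2]
width: 29.7
grasp_force: 35.0
```

Gripped (width 29.6). Lifting clear, then carrying to the stand.

```bash
python3 -m pendant '[[[0,0,2.5,0],[0,0,5,0],[0,0,8,0],[0,0,11,0],[0,0,14,0],[0,0,15.5,0],[0,0,15.5,0],[0,0,15.5,0]]]'
python3 -m pendant '[[[0,2,0,0],[0,5,0,0],[0,8.5,0,0],[-1,12.5,0,0],[-1,16.5,0,0],[-2,20.5,0,0],[-2,24.5,0,0],[-2.5,28,0,0]]]'
python3 -m pendant '[[[0,3.5,0,0],[-0.5,7,0,0],[-1,10.5,0,0],[-1.5,14,0,0],[-1.8,16.5,0,0],[-2,18.5,0,0],[-2,19.9,0,0],[-2,19.9,0,0]]]'
python3 -m pendant '[[[0,0,0,0],[0,0,0,0],[0,0,0,0],[0,0,0,0],[0,0,-0.5,0],[0,0,-1,0],[0,0,-1,0],[0,0,-1,0]]]'
python3 -c "
from h import *
t=snap('top','pics/top2.png')['frame'];s=snap('side','pics/side2.png')['frame']
st=r.read_state();print(st['t'],st['tool_pos'],st['ft_force'],st['ft_torque'])
f=lambda i,x,y,w,h:cv2.cvtColor(cv2.resize(i[y:y+h,x:x+w],(400,600),interpolation=cv2.INTER_CUBIC),cv2.COLOR_RGB2BGR)
cv2.imwrite('pics/c2.png',np.hstack([f(t,120,160,80,120),f(s,220,55,80,120)]))"
```

```text
t: 5.0
tool_pos: [588.3, -254.7, 331.1]
tool_rot: [-0.2, 0.98, 0.0, 0.0]
ft_force: [0.0, -1.2, -2.2]
width: 29.4
grasp_force: 35.0
t: 5.8
tool_pos: [562.7, 26.8, 329.8]
tool_rot: [-0.2, 0.98, 0.0, -0.001]
ft_force: [-0.1, -0.3, -2.6]
width: 29.5
grasp_force: 35.0
t: 6.6
tool_pos: [543.2, 225.2, 330.0]
tool_rot: [-0.201, 0.98, -0.0, -0.001]
ft_force: [-0.3, -0.2, -2.3]
width: 29.3
grasp_force: 35.0
t: 7.4
tool_pos: [543.5, 223.9, 321.3]
tool_rot: [-0.2, 0.98, -0.0, -0.0]
ft_force: [-0.1, 0.1, -1.2]
width: 29.6
grasp_force: 35.0
7.5 [543.63698498 224.08424383 321.66065129] [-0.55175668  0.10375119 -2.36313508] [ 0.04416036 -0.01812552 -0.00387184]
```

View pics/c2.png

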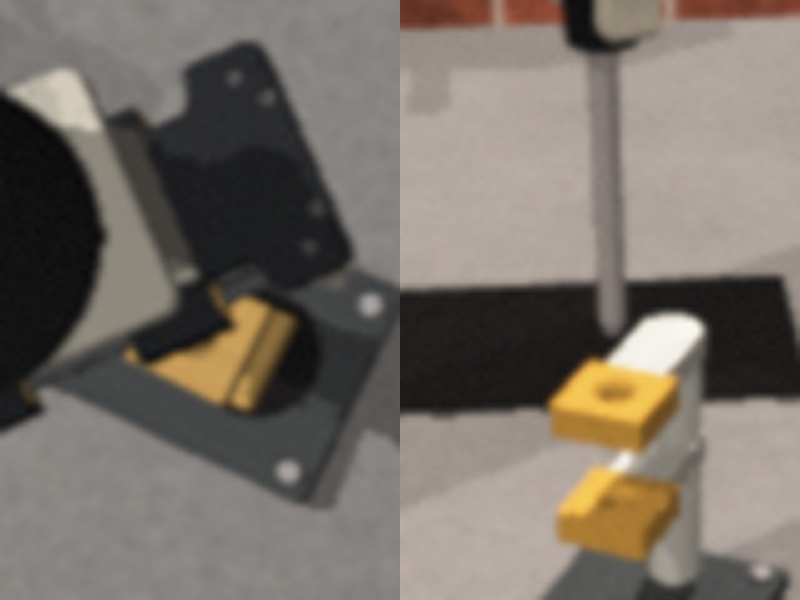

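In the side view the tip's end is at crop (213,333), i.e. pixel (262.2,121), nearly above the bore at (262.2,133). The top view is occluded by the gripper. I'll use the wrist camera for the depth direction.

```bash
python3 -c "
from h import *
s=load('pics/side2.png')
st=r.read_state();d=snap('wrist','pics/w2.png');np.savez('pics/w2s.npz',p=st['tool_pos'],q=st['tool_rot'])
b=np.array([543.5,223.9])
print('tip',[proj(s,[*b,z]).round(1) for z in(180,185,305,150)])
print(atz(s,262.2,120.6,180), atz(s,262.2,133,150))
f=d['frame'];i=f[150:360,140:420]
cv2.imwrite('pics/c3.png',cv2.cvtColor(cv2.resize(i,(800,600),interpolation=cv2.INTER_CUBIC),cv2.COLOR_RGB2BGR))"
```

```text
tip [array([262.1, 120.7]), array([262. , 118.6]), array([260.,  63.]), array([262.5, 132.9])]
[543.72801485 224.17239779 180.        ] [542.70935219 223.52032658 150.        ]
```

View pics/c3.png

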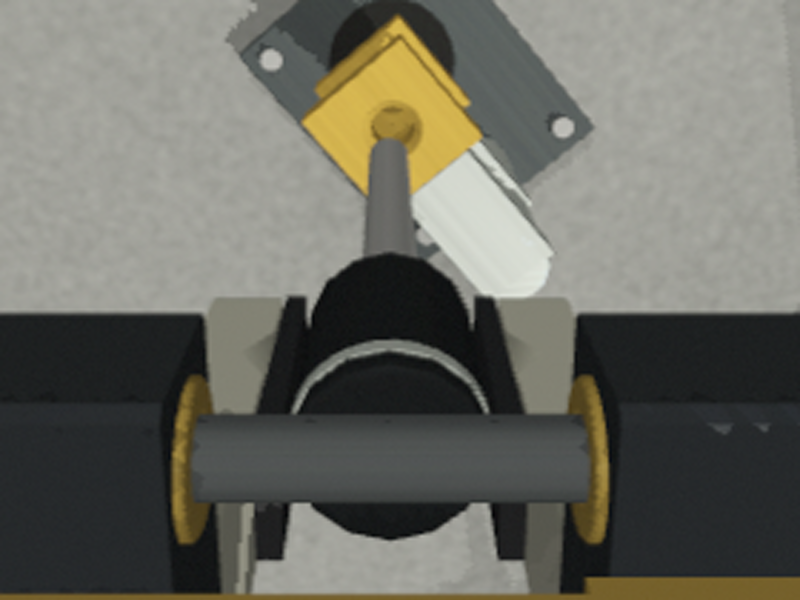

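In the wrist crop the bore mouth's centre is at (396,125) and the tip's end at about (389,144), i.e. pixels (278.3,193.5) and (275.9,200.1).

```bash
python3 -c "
from h import *
from scipy.spatial.transform import Rotation as R
d=load('pics/w2.png');s=np.load('pics/w2s.npz')
Q=R.from_quat(s['q']).as_matrix()
T=np.eye(4);T[:3,:3]=Q;T[:3,3]=s['p'];T=T@d['tool_from_camera']
print(s['p'])
b=atz(d,278.3,193.5,150,T)
for z in (178,180,182): a=atz(d,275.9,200.1,z,T);print(a.round(1),b.round(1),(b-a).round(1),'tool',(Q.T@(b-a)).round(1))
W=np.linalg.inv(T)
for p in([*s['p'][:2],180],[*s['p'][:2],150],[*s['p'][:2],305]):
  q=d['intrinsics']@(W[:3,:3]@p+W[:3,3]);q=q[:2]/q[2];print('exp',q.round(1),((q-[140,150]+.3)*2.857).round(0))"
```

```text
[543.63698498 224.08424383 321.66065129]
[542.  223.5 178. ] [541.7 225.9 150. ] [ -0.3   2.3 -28. ] tool [-0.6  2.3 28. ]
[541.5 223.3 180. ] [541.7 225.9 150. ] [  0.2   2.5 -30. ] tool [-1.1  2.3 30. ]
[541.1 223.1 182. ] [541.7 225.9 150. ] [  0.6   2.7 -32. ] tool [-1.7  2.3 32. ]
exp [275.7 202.5] [389. 151.]
exp [275.8 194.6] [389. 128.]
exp [275.2 262.7] [387. 323.]
```

Side and wrist together call for roughly x −0.4 mm and y +2.2 mm. I'll correct, go down to just above the mouth and look again.

```bash
python3 -m pendant '[[[-0.04,0.22,-0.5,0],[-0.04,0.22,-1,0],[-0.04,0.22,-1.5,0],[-0.04,0.22,-2,0],[-0.04,0.22,-2.3,0],[-0.04,0.22,-2.3,0],[-0.04,0.22,-2.3,0],[-0.04,0.22,-2.3,0]]]'
python3 -c "
from h import *
sd=snap('side','pics/side3.png')['frame']
st=r.read_state();d=snap('wrist','pics/w3.png');np.savez('pics/w3s.npz',p=st['tool_pos'],q=st['tool_rot']);print(st['tool_pos'],st['ft_force'])
f=lambda i,x,y,w,h:cv2.cvtColor(cv2.resize(i[y:y+h,x:x+w],(400,400),interpolation=cv2.INTER_CUBIC),cv2.COLOR_RGB2BGR)
cv2.imwrite('pics/c4.png',np.hstack([f(d['frame'],230,150,100,100),f(sd,238,100,50,50)]))"
```

```text
t: 8.35
tool_pos: [543.3, 226.3, 298.8]
tool_rot: [-0.2, 0.98, 0.0, 0.0]
ft_force: [0.1, -1.1, -2.0]
width: 29.5
grasp_force: 35.0
[543.30035263 226.27432205 298.88445773] [-0.54219205 -1.13668031 -0.93134986]
```

View pics/c4.png

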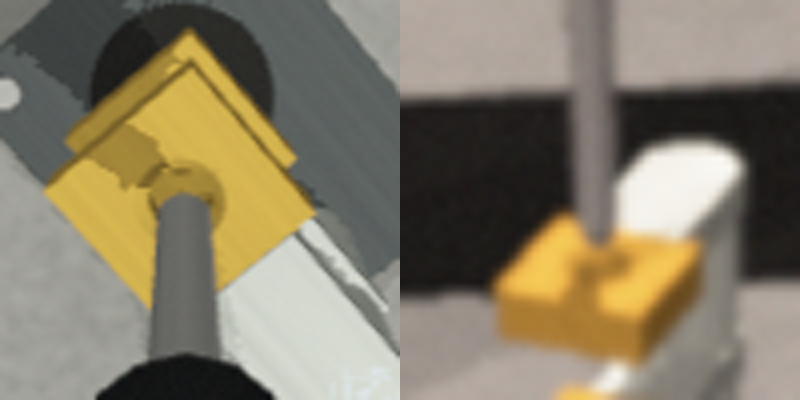

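In the wrist crop the shaft axis (x≈185) is on the bore's centre (186,198). The tip's far edge is at y≈195, so it is centred to about 1 mm. In the side crop the tip is at x≈198 and the bore at about 200. That is within the chamfer, so I'll descend gently while watching force.

```bash
python3 -m pendant '[[[-0.03,-0.01,-0.3,0],[-0.03,-0.01,-0.6,0],[-0.03,-0.01,-0.9,0],[-0.03,-0.01,-1.2,0],[-0.03,-0.01,-1.4,0],[-0.03,-0.01,-1.6,0],[-0.03,-0.01,-1.6,0],[-0.03,-0.01,-1.6,0]]]'; python3 -c "
from h import *
s=r.read_state();print(s['ft_force'].round(2) if hasattr(s['ft_force'],'round') else s['ft_force'],s['ft_torque'],s['tool_pos'])"
```

```text
t: 9.25
tool_pos: [542.9, 226.1, 282.6]
tool_rot: [-0.2, 0.98, -0.0, 0.0]
ft_force: [-0.0, 0.1, -2.0]
width: 29.5
grasp_force: 35.0
[-0.03  0.12 -2.03] [-0.00081481 -0.03643667  0.00418694] [542.92143485 226.12499844 282.60678918]
```

No contact; the tip is in the upper bore. Continuing to just above the lower bushing.

```bash
python3 -m pendant '[[[0,0,-0.5,0],[0,0,-1,0],[0,0,-1.5,0],[0,0,-2,0],[0,0,-2.6,0],[0,0,-3.2,0],[0,0,-3.2,0],[0,0,-3.2,0]]]'; python3 -c "
from h import *
s=r.read_state();print(s['ft_force'],s['ft_torque'])
sd=snap('side','pics/side4.png')['frame'];d=snap('wrist','pics/w4.png')
f=lambda i,x,y,w,h:cv2.cvtColor(cv2.resize(i[y:y+h,x:x+w],(400,500),interpolation=cv2.INTER_CUBIC),cv2.COLOR_RGB2BGR)
cv2.imwrite('pics/c5.png',np.hstack([f(d['frame'],230,150,80,100),f(sd,230,80,80,100)]))"
```

```text
t: 10.05
tool_pos: [542.9, 226.1, 250.5]
tool_rot: [-0.2, 0.98, -0.0, -0.0]
ft_force: [0.7, 0.1, -2.5]
width: 29.5
grasp_force: 35.0
[ 0.69947919  0.13293495 -2.48214323] [ 0.05999645 -0.0514267  -0.0653091 ]
```

View pics/c5.png

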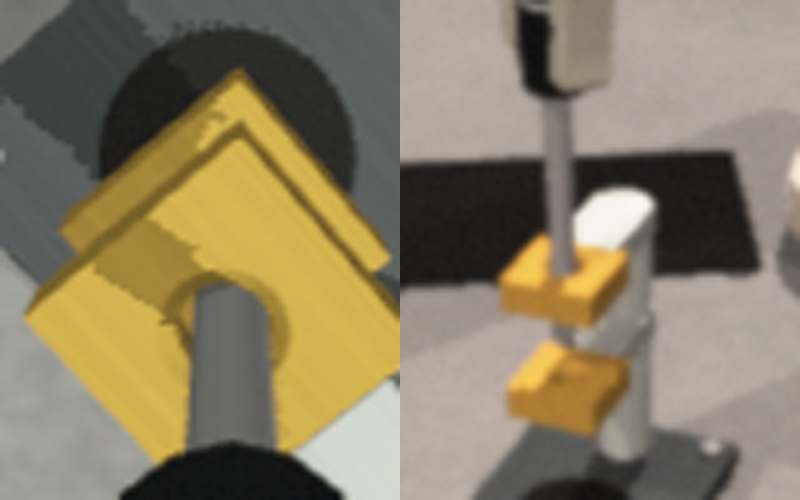

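The shaft is inside the upper bore, and its tip shows in the gap above the lower block (side crop (562,335)). Forces are low, so I'll enter the lower bushing gently.

```bash
python3 -m pendant '[[[0,0,-0.4,0],[0,0,-0.8,0],[0,0,-1.2,0],[0,0,-1.6,0],[0,0,-2,0],[0,0,-2.4,0],[0,0,-2.4,0],[0,0,-2.4,0]]]'
```

```text
t: 10.95
tool_pos: [542.9, 226.1, 226.5]
tool_rot: [-0.2, 0.98, -0.0, -0.0]
ft_force: [0.8, -0.1, -2.9]
width: 29.6
grasp_force: 35.0
```

```bash
python3 -m pendant '[[[0,0,-0.5,0],[0,0,-1,0],[0,0,-1.5,0],[0,0,-2,0],[0,0,-2.6,0],[0,0,-3.2,0],[0,0,-3.2,0],[0,0,-3.2,0]]]'; python3 -c "
from h import *
s=r.read_state();print(s['ft_force'],s['ft_torque'],s['tool_pos'])
sd=snap('side','pics/side5.png')['frame'];d=snap('wrist','pics/w5.png')
f=lambda i,x,y,w,h:cv2.cvtColor(cv2.resize(i[y:y+h,x:x+w],(400,500),interpolation=cv2.INTER_CUBIC),cv2.COLOR_RGB2BGR)
cv2.imwrite('pics/c6.png',np.hstack([f(d['frame'],210,120,120,150),f(sd,230,100,80,100)]))"
```

```text
t: 11.75
tool_pos: [542.9, 226.1, 194.4]
tool_rot: [-0.2, 0.98, -0.0, -0.0]
ft_force: [0.9, -0.0, -1.3]
width: 29.2
grasp_force: 35.0
[ 0.92739388 -0.04139553 -1.27010516] [-0.03582324  0.04985564  0.01525277] [542.88582194 226.0933127  194.42458479]
```

View pics/c6.png

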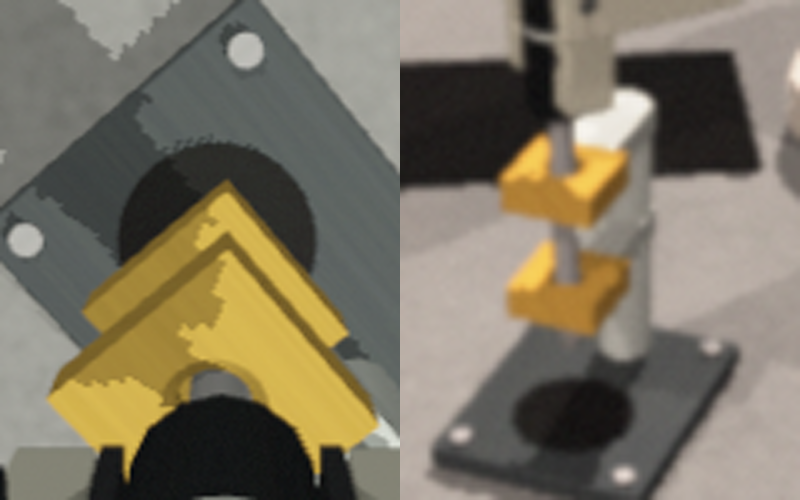

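The shaft passes through both bushings. The tip shows below the lower block at side crop (570,342), and the handle underside is well above the upper block. Forces are small and the arm is still, so I'm handing in.

```bash
python3 -c "
from h import *
print(proj(load('pics/side5.png'),[543,225,53]).round(1))
print(order.finish_job())"
```

```text
[263.6 168.7]
the job is handed in; nothing more can be done
None
```

The job is handed in at about 12 s of the 56 s allowed; the interface returned no pass or fail verdict. The gripper holds the long plunger by its handle with the shaft through both bushings, the tip about 53 mm above the table (25 mm below the lower bushing) and the handle underside about 28 mm above the upper one.

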